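# Lay the birdhouse on its back against the blue fence

## Task

The plywood birdhouse on the white gluing board needs its front facing up for the next glue-up: push it over onto its back with the fingertips, then push it sideways, still on its back, until its side wall lies flush along the blue fence (not the bare wooden strip). Its joints are still setting, so only push it gently: do not pinch, lift or carry it. Leave everything around the board where it stands.

Things in the scene. Friction and masses are not known exactly. Their poses are not given: they have to be found in the camera images.
- birdhouse: Loose plywood birdhouse, upright on the board: 100 mm wide (y), 60 deep (x), 192 high, 0.3 to 0.55 kg. Origin: centre of its underside; z up. Flat front at x = -30 mm with a black hole 28 mm across, 115 mm up; it roughly faces the robot. Flat back at x = +30. Side walls at y = +-50 mm, 140 mm high; above them an orange 45-degree gable roof, flush with walls, front and back; ridge along x.
- house_mid (a point): The birdhouse's centre of mass: on its middle line, 82 mm above its underside. Axes as the birdhouse. One sticky fingertip cannot easily turn the house square once a corner meets the fence; two fingertips set apart along its 140 mm wall turn it parallel as they push.
- house_heel (a point): Middle of the birdhouse's back lower edge; axes as the birdhouse. Pushed 150 to 155 mm up on the middle of the front, the house pivots on this edge, topples past about 20 degrees and falls on its back, roof away, then 60 mm high. Its face climbs as it tilts and fingertips are grippy: push high and slowly, best on an arc about this edge; a low push jams or slides it.
- board: Fixed white gluing board, 320 (x) x 360 (y) x 9 mm thick. Origin: centre of its underside, on the table; z up, x roughly away from the robot.
- blue_fence: Fixed blue rail on the board, 300 mm long (its x) x 20 mm (its y) x 20 mm high, along the left or the right edge of the board (either can be). Origin: centre of its underside, on the board's upper face; its long faces are 10 mm either side. With the house flush, the house's middle line is 60 mm from the fence's middle line.
- wood_strip: Fixed bare brown wooden rail of the same size on the board's opposite edge, 320 mm from the blue fence; not the target. Origin as for the fence.
- glue_bottle: White bottle with red cap, 52 mm across, 150 mm high, standing on the table beside the board's left edge. Origin: centre of its underside. Leave alone.
- paint_jar: Green jar with white lid, 60 mm across, 75 mm high, beside the board's right edge. Origin: centre of its underside. Leave alone.
- pencil_cup: Grey cup with pencils, 76 mm across, 160 mm high, beyond the board. Origin: centre of its underside. Leave alone.
- pliers: Red-handled pliers lying flat, 155 mm long, 15 mm high, on the right. Origin: at the pivot, underside; x towards the jaws. Leave alone.
- screwdriver: Yellow-handled screwdriver lying on the left, along its x. Leave alone.
- wood_wheel: Plywood wheel, 70 mm across, 12 mm thick, lying flat beyond the board. Origin: centre of its underside. Leave alone.

How it is judged:
By the outcome, as a careful person would: the job done as asked, in the order asked, and still so for the second after the job is handed in, with the robot touching nothing.
It also fails if it takes over 48 s, if anything falls off the work surface, if the arm or the gripper's body presses on something with over 40 N, if the wrist force passes 120 N, or if a joint passes its speed limit or range.

## Robot

A 6-joint arm with a two-finger parallel gripper is mounted at the origin on the work surface. World frame = base frame: x ahead of the robot, y to its left, z up, the work surface at z = 0. Lengths are in m, angles in rad, forces in N, time in s.
With the tool pointing down it reaches from about 0.375 to 0.975 m from the base axis. Payload 3.8 kg.
Tool frame: the origin (TCP) lies midway between the tips of the shut fingers; the grasp point (between the pads) lies 19 mm behind it; x points along the fingers, y is the direction in which the jaws open and shut, and the axes are right-handed (so a half turn about x gives the same grasp; the last joint's range is limited). The gripper opens to 85 mm and grips with 20 to 120 N. Pads are 22 mm wide; open, the fingers measure 114 mm over their backs; the gripper's body (76 mm by 85 mm) begins 54 mm behind the grasp point. The pads swing forward as they close: fully open they stand 13 mm farther back than shut.
Start: joints at [-1.186, 0.264, 1.604, -0, 1.274, -0.037], TCP at [0.276, -0.616, 0.231] pointing down, gripper open.
Joint ranges: [-2.63, 2.63], [-0.94, 2.18], [0.31, 2.57], [-1.31, 4.45], [0, 2.66], [-2.55, 2.55]. Speed limits (rad/s): [2.57, 2.57, 3.14, 3.14, 3.14, 3.14].

## Interface

Orientations are given as a rotation vector (axis times angle).
In Python, from workcell import read_state, read_camera, get_calibration, finish_job gives the robot as it stands. The module is installed in compiled form; this text tells all that it offers.
- The arm moves only by the shell command python3 -m creep 'ROWS' [FORCE]. ROWS is JSON, a list of rows, each a list of 3 entries, a list of its own where there are three numbers: the closure in counts, from 0 (fully open) to 255 (shut), then the shift along the world's x, y, z in mm, then the turn about the world's z in rad. In form: [[hand, [tx, ty, tz], spin], ...]. A call has exactly 8 rows; each row shifts and turns the commanded pose from where the row before left it; what a row does not reach is not made up. A row lasts 1/12 s, in which the tool goes at most 41.7 mm and 7.16 degrees, less where a joint would pass 70% of its speed; a pose out of reach is approached as far as the arm can. A call is refused whole if a number of a shift passes 41.7 or a number of a turn 0.125, either way. A call with a gripper value outside its range is refused whole. The fingers move at their own pace and stop on an object; FORCE is the grip in N (left out, the last holds). Time passes only in rows, so rows that do not move let the fingers close, or fill a call up. It gives the time, the measured TCP pose, the force and the opening at its end, in the units of the state.
- read_state(): the state, without advancing time (a new reading comes with each control period).
- read_camera(name): name is "side" or "top"; returns (picture, depth): 384x512x3 uint8, blue, green, red; 384x512 float32, m along the optical axis (not along the pixel's ray), 0 where there is no reading.
- get_calibration(name): a dict with "K" (3x3 intrinsics, pixels), "eye" and "orientation" of the camera in the world. Camera axes: x right, y down, z forward; pixel columns grow to the right and rows downward; lengths in m; the calibration is good to about 2 mm. A picture is of the moment at which its call begins. get_calibration takes no time and is no camera call.
- finish_job(): hands the job in, once; it reports no verdict.
The state is a dict: "time": time; "q": joint angles; "joint_vel": joint speeds; "joint_torque": joint torques, N m; "tool_pos": TCP position; "tcp_rot": TCP orientation; "wrist_force": force on the tool from outside, world axes, zero at the start; "torque": the same for the moment, N m; "width": opening from 0.0 (shut) to 1.0 (fully open).
Only numpy, scipy, OpenCV 4.12 (cv2) and the standard library are available. Lean on these libraries where they do the work, as an engineer would, in place of code of your own. Each camera call takes 0.05 s, during which the arm holds its last target.

## Working session

There is one attempt and no reset: what is moved stays moved. The work goes in short steps, Python scripts to look and compute and a shell command to move; the robot and the scene stay as the last step left them, time stands still between calls to the robot, and variables do not carry over. Pictures are saved under pics/ and viewed, and the job is handed in when it is done.

```bash
mkdir -p pics; cat > h.py <<'E'
import numpy as np, cv2
from workcell import *
from scipy.spatial.transform import Rotation as R
def calib(n):
    c=get_calibration(n); o=np.array(c["orientation"],float)
    M=o if o.shape==(3,3) else (R.from_rotvec(o).as_matrix() if o.size==3 else R.from_quat(o).as_matrix())
    return np.array(c["K"]),np.array(c["eye"]),M
def ray(n,uv,z):
    K,e,M=calib(n); d=M@np.linalg.inv(K)@np.array([uv[0],uv[1],1.]); return e+d*(z-e[2])/d[2]
def proj(n,p):
    K,e,M=calib(n); c=K@(M.T@(np.array(p)-e)); return c[:2]/c[2]
def cloud(n,depth):
    K,e,M=calib(n); v,u=np.indices(depth.shape); 
    c=np.stack([u,v,np.ones_like(u)],-1)@np.linalg.inv(K).T*depth[...,None]
    return c@M.T+e
E
python3 - <<'E'
from h import *
for n in ("side","top"):
    print(get_calibration(n))
    p,d=read_camera(n); cv2.imwrite(f"pics/{n}0.png",p); np.save(f"{n}0.npy",d)
print(read_state())
E
```

```text
{'K': array([[483.83118861,   0.        , 267.11210886],
       [  0.        , 483.83118861, 186.04571012],
       [  0.        ,   0.        ,   1.        ]]), 'eye': array([0.06516952, 1.06402794, 1.23456585]), 'orientation': array([-0.64708982,  2.64636917, -1.16241937])}
{'K': array([[449.22912667,   0.        , 256.80281387],
       [  0.        , 449.22912667, 189.16347158],
       [  0.        ,   0.        ,   1.        ]]), 'eye': array([ 0.52720267, -0.0199011 ,  1.52536771]), 'orientation': array([-2.19442794,  2.18447461, -0.05981031])}
{'time': 0.1, 'q': array([-1.18590645e+00,  2.64702835e-01,  1.60526268e+00, -2.71264290e-05,
        1.27369301e+00, -3.68837623e-02]), 'joint_vel': array([ 1.69082815e-04, -9.02151488e-04, -3.79635851e-03,  6.76167616e-04,
        4.68295742e-05, -6.70270630e-04]), 'joint_torque': array([ 2.39717328e-04, -5.16706395e+01, -3.68589556e+01, -1.70684511e-04,
        6.37462552e-03,  1.40283868e-05]), 'tool_pos': array([ 0.27607926, -0.61522415,  0.23005603]), 'tcp_rot': array([ 1.98909169,  0.42796132, -1.98987132]), 'wrist_force': array([-0.7333682 ,  0.31080545,  0.05333376]), 'torque': array([-0.03719947, -0.01621397,  0.04518996]), 'width': 0.9980330055746282}
```

View pics/side0.png

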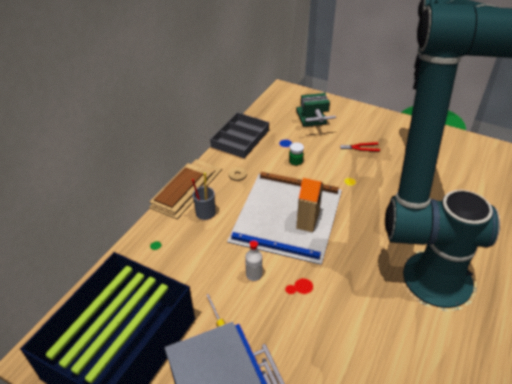

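View pics/top0.png

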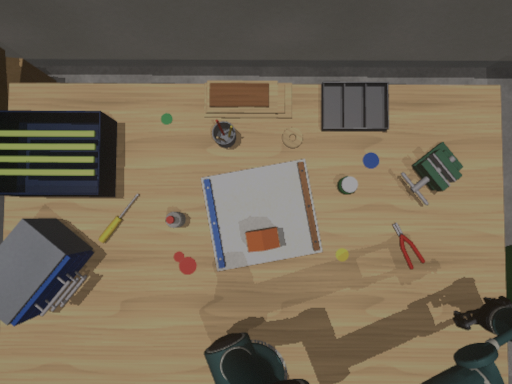

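The side view shows the blue fence on the near (left, +y) edge, from (232,238) to (322,257), and the house at (309,205). The top view shows the roof at (263,239), the blue fence from (207,180) to (221,268) and the strip from (303,162) to (318,250). Next I'll measure these.

```bash
cat > m.py <<'E'
from h import *
import sys
def meas(p,d):
    P=cloud("top",d); hsv=cv2.cvtColor(p,cv2.COLOR_BGR2HSV)
    roi=np.zeros(d.shape,bool); roi[150:285,195:330]=1
    h,s,v=[hsv[...,i].astype(int) for i in range(3)]
    blue=roi&(h>100)&(h<130)&(s>120)
    orange=roi&(h<16)&(s>150)&(v>110)
    out={}
    for n,m,z in (("blue",blue,.029),("orange",orange,None)):
        m=m.astype(np.uint8); c=max(cv2.findContours(m,0,2)[0],key=cv2.contourArea)
        m2=np.zeros_like(m); cv2.drawContours(m2,[c],-1,1,-1); q=P[(m2>0)&(d>0)]
        print(n,m2.sum(),"px rect",cv2.minAreaRect(c),"z pct",np.percentile(q[:,2],[5,50,95]).round(4))
        if z: 
            pts=np.array([ray("top",x[0],z)[:2] for x in c],np.float32); r=cv2.minAreaRect(pts); print(" world",r,"\n",cv2.boxPoints(r).round(4)); print(' depth-mean',q.mean(0).round(4))
        out[n]=q
    return P,out,hsv
if __name__=="__main__":
    p=cv2.imread("pics/top0.png"); d=np.load("top0.npy"); P,o,hsv=meas(p,d)
    q=o["orange"]
    # ridge & planes
    print("ridge z",q[:,2].max()); k=q[q[:,2]>np.percentile(q[:,2],50)]
    r=cv2.minAreaRect(q[:,:2].astype(np.float32)); print("roof xy",r,cv2.boxPoints(r).round(4))
    big=cv2.resize(p[140:290,190:340],None,fx=4,fy=4,interpolation=cv2.INTER_NEAREST); cv2.imwrite("pics/crop0.png",big)
    ps=cv2.imread("pics/side0.png"); cv2.imwrite("pics/crop0s.png",cv2.resize(ps[160:285,215:355],None,fx=4,fy=4,interpolation=cv2.INTER_NEAREST))
E
python3 m.py
```

```text
blue 393 px rect ((214.05706787109375, 222.98992919921875), (87.81951904296875, 4.981845855712891), 79.99201965332031) z pct [0.0237 0.0287 0.0341]
 world ((0.5029886960983276, 0.12837107479572296), (0.29144641757011414, 0.016564195975661278), 10.635551452636719) 
 [[0.3582 0.1096]
 [0.3613 0.0933]
 [0.6477 0.1471]
 [0.6447 0.1634]]
 depth-mean [0.5024 0.128  0.0288]
orange 590 px rect ((262.3962707519531, 239.47662353515625), (19.630319595336914, 30.650157928466797), 80.90972137451172) z pct [0.1561 0.1781 0.1994]
ridge z 0.20437234013302796
roof xy ((0.45634737610816956, -0.03141145408153534), (0.056885622441768646, 0.09309359639883041), 9.428168296813965) [[ 0.4207  0.0098]
 [ 0.4359 -0.082 ]
 [ 0.492  -0.0727]
 [ 0.4768  0.0192]]
```

```bash
ls pics
```

```text
crop0.png
crop0s.png
side0.png
top0.png
```

```bash
python3 - <<'E'
from h import *
M=R.from_rotvec(read_state()["tcp_rot"]).as_matrix(); print(M.round(3)); print("tool y yaw deg",np.degrees(np.arctan2(M[1,1],M[0,1])))
u=np.radians(9.6); print(u)
# check: project hypothesised house corners
c=np.array([.4563,-.0314])
for n in("top","side"):
  p=cv2.imread(f"pics/{n}0.png")
  Rm=np.array([[np.cos(u),-np.sin(u)],[np.sin(u),np.cos(u)]])
  for x in(-.03,.03):
    for y,z in((-.05,0),(.05,0),(-.05,.14),(.05,.14),(0,.192)):
      w=np.r_[c+Rm@[x,y],z+.009]; a=proj(n,w); 
      print(n,x,y,z,a.round(1))
E
```

```text
[[-0.001  0.409 -0.912]
 [ 0.002 -0.912 -0.409]
 [-1.    -0.002 -0.   ]]
tool y yaw deg -65.83369091422539
0.16755160819145562
top -0.03 -0.05 0 [278.1 243.2]
top -0.03 0.05 0 [248.7 248.1]
top -0.03 -0.05 0.14 [280.1 246.1]
top -0.03 0.05 0.14 [247.7 251.4]
top -0.03 0 0.192 [264.1 250. ]
top 0.03 -0.05 0 [275.2 225.5]
top 0.03 0.05 0 [245.9 230.4]
top 0.03 -0.05 0.14 [276.9 226.6]
top 0.03 0.05 0.14 [244.6 231.9]
top 0.03 0 0.192 [260.8 229.8]
side -0.03 -0.05 0 [319.3 212.5]
side -0.03 0.05 0 [312.6 232.7]
side -0.03 -0.05 0.14 [322.8 183.2]
side -0.03 0.05 0.14 [315.8 203.3]
side -0.03 0 0.192 [320.7 181.2]
side 0.03 -0.05 0 [302.8 208.7]
side 0.03 0.05 0 [295.4 228.6]
side 0.03 -0.05 0.14 [305.3 179.5]
side 0.03 0.05 0.14 [297.6 199.2]
side 0.03 0 0.192 [302.5 177.3]
```

View pics/crop0.png

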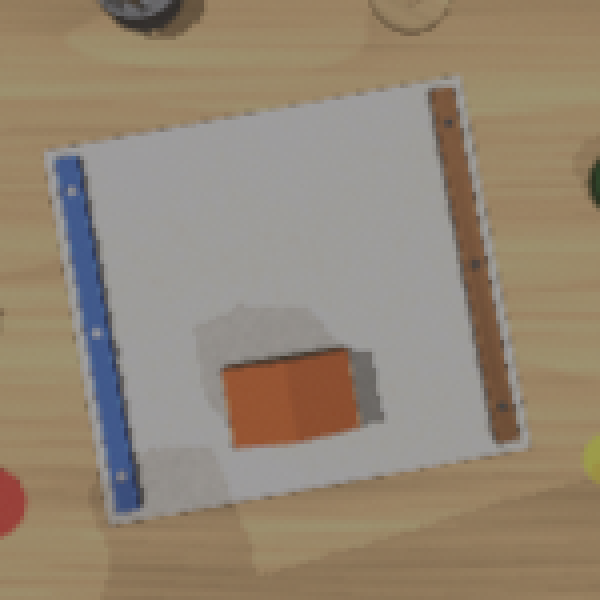

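View pics/crop0s.png

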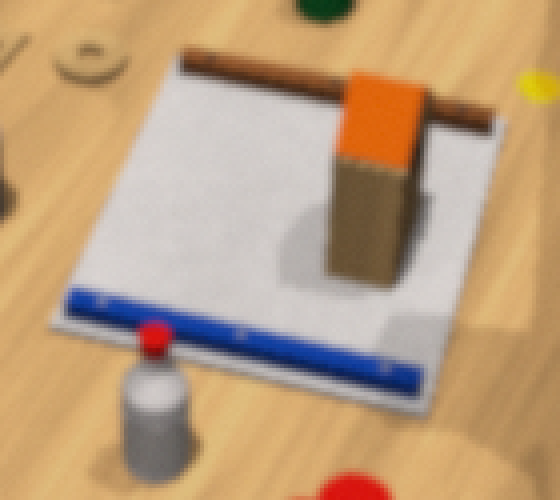

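The predicted house corners match both pictures to within about 1 px: house yaw is about 9.6° and fence yaw about 10.6°. I'll close the hand and move in front of the house, staying high.

```bash
python3 -m creep '[[255,[7,35,3],-0.016],[255,[7,36,3],-0.016],[255,[7,36,3],-0.016],[255,[7,36,3],-0.016],[255,[7,36,3],-0.016],[255,[7,36,3],-0.016],[255,[7,36,2],-0.016],[255,[7,36,0],-0.016]]' 20; python3 -m creep '[[255,[7,36,0],-0.016],[255,[7,36,0],-0.016],[255,[7,36,0],-0.016],[255,[7,36,0],-0.016],[255,[7,36,0],-0.016],[255,[7,36,0],-0.016],[255,[8,36,0],-0.016],[255,[8,34,0],-0.016]]'
```

```text
time: 0.77
tool_pos: [0.3323, -0.3271, 0.2513]
tcp_rot: [2.065, 0.304, -2.064]
wrist_force: [1.5, 0.4, 0.3]
width: -0.001
time: 1.43
tool_pos: [0.3899, -0.0409, 0.2511]
tcp_rot: [2.136, 0.177, -2.135]
wrist_force: [0.3, -0.2, -0.0]
width: 0.003
```

```bash
python3 -m creep '[[255,[0,0,-15],0],[255,[0,0,-15],0],[255,[0,0,-15],0],[255,[0,0,-15],0],[255,[0,0,-15],0],[255,[0,0,-14],0],[255,[0,0,0],0],[255,[0,0,0],0]]'; python3 - <<'E'
from h import *
s=read_state();M=R.from_rotvec(s["tcp_rot"]).as_matrix(); print("tool y yaw deg",np.degrees(np.arctan2(M[1,1],M[0,1])),s["tool_pos"])
p,d=read_camera("side"); cv2.imwrite("pics/side1.png",cv2.resize(p[120:285,195:395],None,fx=4,fy=4)[:600])
E
```

```text
time: 2.1
tool_pos: [0.3892, -0.0426, 0.1614]
tcp_rot: [2.132, 0.178, -2.138]
wrist_force: [-0.0, 0.6, 0.7]
width: -0.005
tool y yaw deg -80.49988418555742 [ 0.38924938 -0.04261924  0.16136876]
```

View pics/side1.png

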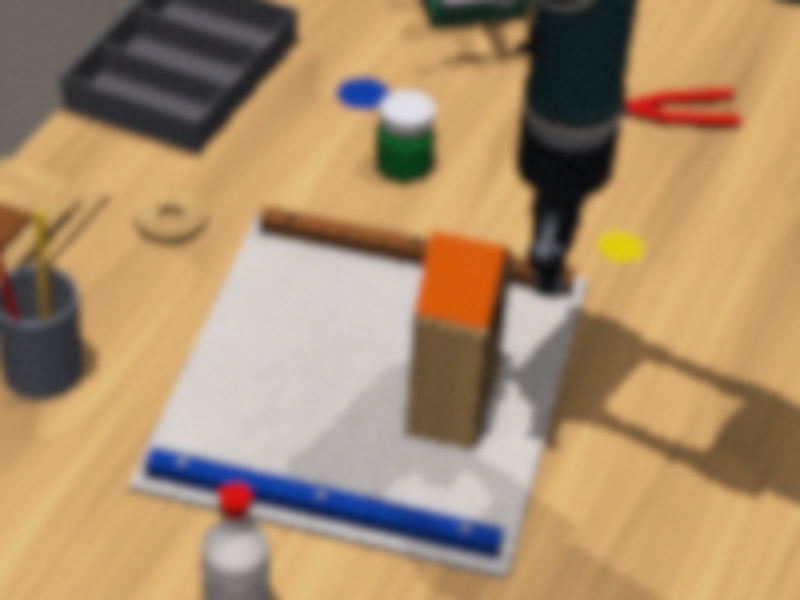

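The fingertips stand clear in front of the house at picture position (550,285), level with the gable. Now a slow approach to contact.

```bash
python3 -m creep '[[255,[4,0.7,0],0],[255,[4,0.7,0],0],[255,[4,0.7,0],0],[255,[3,0.5,0],0],[255,[3,0.5,0],0],[255,[2,0.3,0],0],[255,[1,0.2,0],0],[255,[1,0.2,0],0]]'; python3 -m creep '[[255,[1,0.2,0],0],[255,[1,0.2,0.2],0],[255,[1,0.2,0.2],0],[255,[1,0.2,0.3],0],[255,[1,0.2,0.3],0],[255,[1,0.2,0.3],0],[255,[1,0.2,0.3],0],[255,[1,0.2,0.3],0]]'
```

```text
time: 2.82
tool_pos: [0.4124, -0.039, 0.1622]
tcp_rot: [2.135, 0.178, -2.135]
wrist_force: [-0.1, 0.3, -0.4]
width: 0.001
time: 3.48
tool_pos: [0.4204, -0.0374, 0.1643]
tcp_rot: [2.135, 0.177, -2.135]
wrist_force: [0.6, -1.0, 1.2]
width: -0.002
```

```bash
python3 - <<'E'
from h import *
p,d=read_camera("side"); cv2.imwrite("pics/side2.png",cv2.resize(p[150:250,270:380],None,fx=6,fy=6))
E
```

```text
(no output)
```

View pics/side2.png

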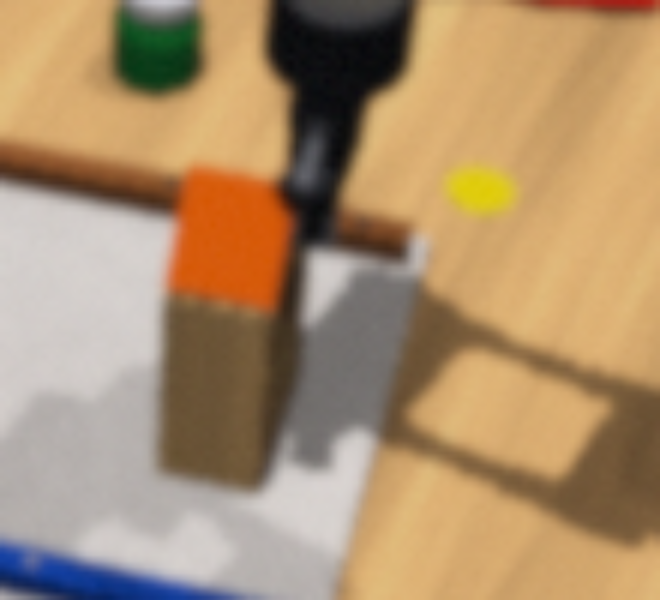

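The fingertips are at the front face, at (315,230) in the crop; the house is still upright, so contact is just starting. I'll continue slowly.

```bash
python3 -m creep '[[255,[1,0.2,0],0],[255,[1,0.2,0],0],[255,[1,0.2,0],0],[255,[1,0.2,0],0],[255,[1,0.2,0.3],0],[255,[1,0.2,0.3],0],[255,[1,0.2,0.3],0],[255,[1,0.2,0.3],0]]';  python3 - <<'E'
from h import *
p,d=read_camera("side"); cv2.imwrite("pics/side3.png",cv2.resize(p[150:250,270:380],None,fx=6,fy=6))
E
```

```text
time: 4.2
tool_pos: [0.4285, -0.0358, 0.1654]
tcp_rot: [2.135, 0.177, -2.135]
wrist_force: [-0.3, -0.8, 0.4]
width: 0.001
```

View pics/side3.png

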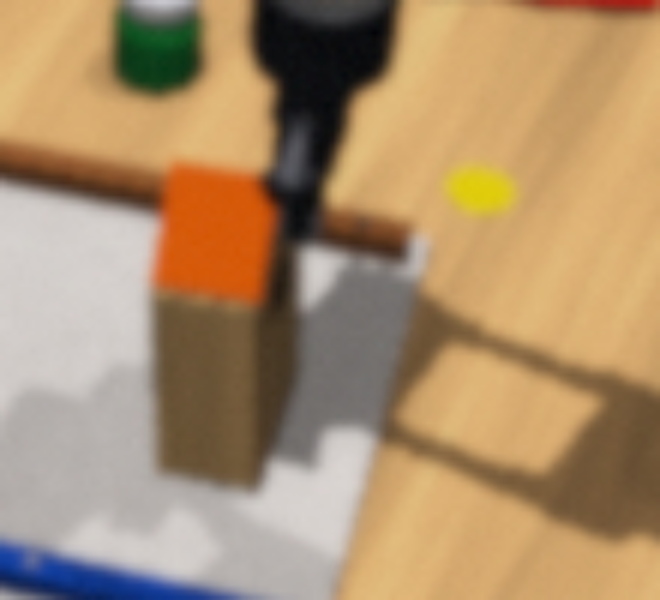

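It is tipping on its back edge without sliding: the foot corner stays at (255,490) while the roof moves left. I'll continue the arc.

```bash
python3 -m creep '[[255,[2,0.3,0.7],0],[255,[2,0.3,0.7],0],[255,[2,0.3,0.7],0],[255,[2,0.4,0.6],0],[255,[2,0.3,0.6],0],[255,[2,0.3,0.6],0],[255,[2,0.4,0.5],0],[255,[2,0.3,0.5],0]]'; python3 -m creep '[[255,[2,0.3,0.4],0],[255,[2,0.3,0.4],0],[255,[2,0.3,0.4],0],[255,[2,0.4,0.3],0],[255,[2,0.3,0.3],0],[255,[2,0.3,0.3],0],[255,[2,0.4,0.2],0],[255,[2,0.3,0.2],0]]'; python3 - <<'E'
from h import *
p,d=read_camera("side"); cv2.imwrite("pics/side4.png",cv2.resize(p[150:250,250:360],None,fx=6,fy=6))
E
```

```text
time: 4.92
tool_pos: [0.4446, -0.0332, 0.1704]
tcp_rot: [2.135, 0.177, -2.135]
wrist_force: [-0.8, -0.3, -0.3]
width: -0.003
time: 5.58
tool_pos: [0.4606, -0.0306, 0.1728]
tcp_rot: [2.135, 0.177, -2.135]
wrist_force: [-0.7, -1.0, 0.1]
width: -0.006
```

View pics/side4.png

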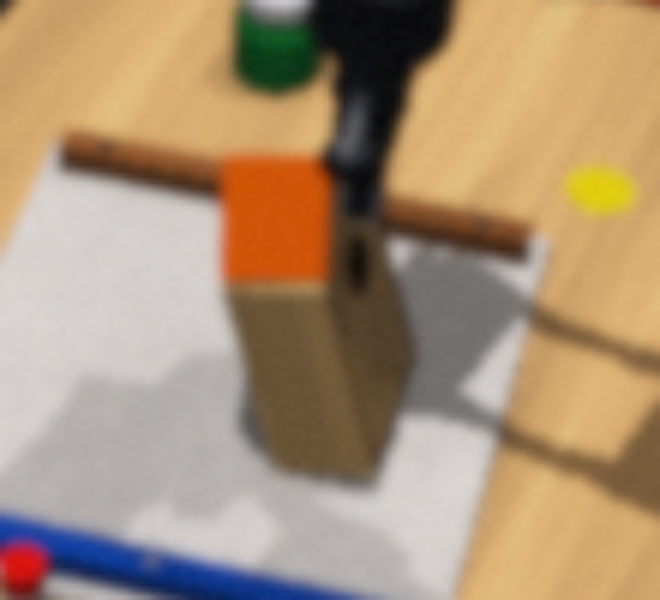

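The house is tilted about 15° and pivoting cleanly. The push past the balance point comes next.

```bash
python3 -m creep '[[255,[2,0.3,0.2],0],[255,[2,0.3,0.1],0],[255,[2,0.3,0.1],0],[255,[2,0.4,0],0],[255,[2,0.3,0],0],[255,[2,0.3,0],0],[255,[2,0.4,0],0],[255,[2,0.3,0],0]]'; python3 -m creep '[[255,[2,0.3,0],0],[255,[2,0.3,0],0],[255,[2,0.3,0],0],[255,[0,0,0],0],[255,[0,0,0],0],[255,[0,0,0],0],[255,[0,0,0],0],[255,[0,0,0],0]]'; python3 - <<'E'
from h import *
p,d=read_camera("side"); cv2.imwrite("pics/side5.png",cv2.resize(p[150:250,250:360],None,fx=6,fy=6))
E
```

```text
time: 6.3
tool_pos: [0.4766, -0.028, 0.1732]
tcp_rot: [2.135, 0.177, -2.135]
wrist_force: [0.1, 0.4, -0.1]
width: -0.002
time: 6.97
tool_pos: [0.4822, -0.0271, 0.1732]
tcp_rot: [2.135, 0.177, -2.135]
wrist_force: [0.6, 0.3, 0.3]
width: -0.002
```

View pics/side5.png

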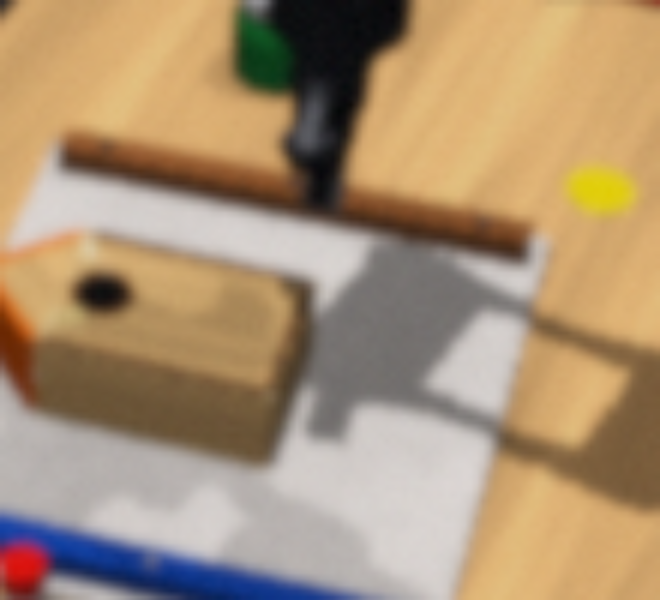

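The house lies on its back with the hole facing up at (103,293). I'll move to its right side, turning the jaws along the wall and opening the fingers.

```bash
python3 -m creep '[[255,[6,-5,2],0.1],[255,[6,-5,2],0.1],[255,[6,-5,2],0.1],[255,[6,-5,0],0.1],[200,[6,-5,0],0.1],[40,[6,-5,0],0.1],[40,[6,-5,0],0.1],[40,[6,-5,0],0.1]]'; python3 -m creep '[[40,[6,-4,0],0.1],[40,[6,-4,0],0.1],[40,[6,-4,0],0.1],[40,[6,-4,0],0.1],[40,[6,-4,0],0.1],[40,[6,-4,0],0.1],[40,[6,-3,0],0.1],[40,[7,-3,0],0.09]]'; python3 - <<'E'
from h import *
s=read_state();M=R.from_rotvec(s["tcp_rot"]).as_matrix(); print("tool y yaw deg",np.degrees(np.arctan2(M[1,1],M[0,1])),s["tool_pos"])
p,d=read_camera("top"); cv2.imwrite("pics/top6.png",p); np.save("top6.npy",d); cv2.imwrite("pics/top6c.png",cv2.resize(p[140:290,190:340],None,fx=4,fy=4))
p,d=read_camera("side"); cv2.imwrite("pics/side6.png",p); np.save("side6.npy",d); cv2.imwrite("pics/side6c.png",cv2.resize(p[140:270,220:360],None,fx=4.5,fy=4.5))
E
```

```text
time: 7.68
tool_pos: [0.5306, -0.0674, 0.1792]
tcp_rot: [1.636, 0.863, -1.636]
wrist_force: [-0.4, 0.1, 1.1]
width: 0.567
time: 8.35
tool_pos: [0.5794, -0.0974, 0.1791]
tcp_rot: [1.068, 1.293, -1.069]
wrist_force: [0.6, 0.8, 0.1]
width: 0.841
tool y yaw deg 10.869855138363555 [ 0.57941845 -0.09735472  0.17905852]
```

View pics/top6c.png

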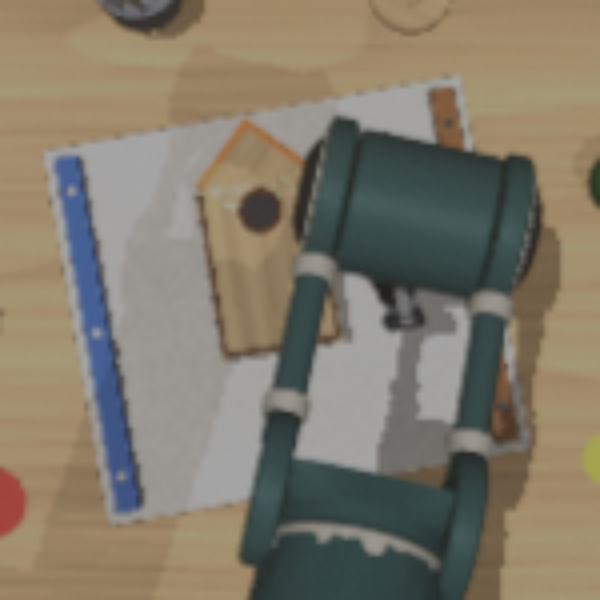

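View pics/side6c.png

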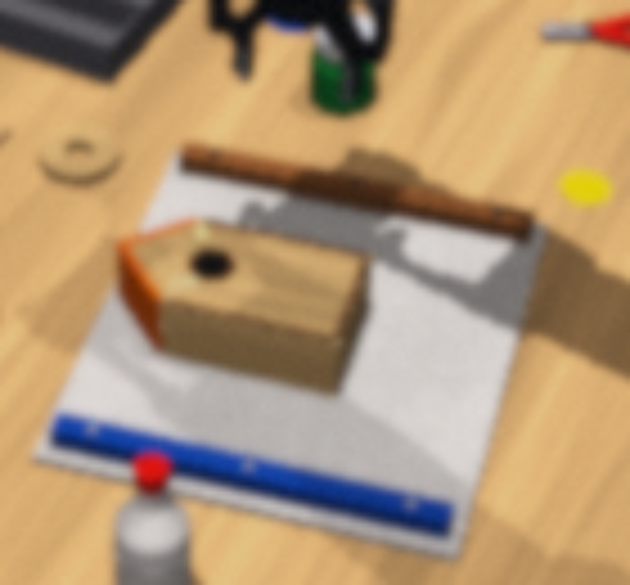

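The top view shows the house on its back: tip (247,120), left eave (197,190), bottom corners (225,356) and (340,340) in the crop. I'll convert these to world coordinates.

```bash
python3 - <<'E'
from h import *
W={}
for k,c in dict(tip=(247,120),leave=(197,190),nl=(225,356),nr=(340,340)).items():
    W[k]=ray("top",(c[0]/4+190-.375,c[1]/4+140-.375),.069)[:2]; print(k,W[k].round(4))
a=W["leave"]-W["nl"]; print(np.hypot(*a),np.degrees(np.arctan2(a[1],a[0])))
b=W["nl"]-W["nr"]; print(np.hypot(*b),np.degrees(np.arctan2(b[1],b[0]))-90)
m=(W["nl"]+W["nr"])/2; t=W["tip"]-m; print(m,np.hypot(*t),np.degrees(np.arctan2(t[1],t[0])))
th=np.radians(10.6); f=np.array([.503,.128]); nn=np.array([-np.sin(th),np.cos(th)]); uu=np.array([np.cos(th),np.sin(th)])
for k in W: print(k,"perp",((W[k]-f)@nn).round(4),"along",((W[k]-f)@uu).round(4))
s=read_state()["tool_pos"][:2]; print("tcp",(s-f)@nn,(s-f)@uu)
E
```

```text
tip [0.6767 0.0045]
leave [0.6194 0.0448]
nl [0.4852 0.0212]
nr [ 0.4985 -0.0716]
0.136312387552938 9.954926577072081
0.09380248639325593 8.168770466824512
[ 0.49183084 -0.02519403] 0.18723779462358492 9.121612188529465
tip perp -0.1534 along 0.148
leave perp -0.1032 along 0.0991
nl perp -0.1017 along -0.0372
nr perp -0.1954 along -0.0411
tcp -0.23589485746387434 0.03428281395523286
```

```bash
python3 -m creep '[[40,[0,0,-18],0],[40,[0,0,-20],0],[40,[0,0,-20],0],[40,[0,0,-20],0],[40,[0,0,-20],0],[40,[0,0,-20],0],[40,[0,0,-18],0],[40,[0,0,-12],0]]'; python3 -m creep '[[40,[0,0,0],0],[40,[-0.6,3,0],0],[40,[-0.6,3,0],0],[40,[-0.6,3,0],0],[40,[-0.4,2,0],0],[40,[-0.4,2,0],0],[40,[-0.4,2,0],0],[40,[-0.2,1,0],0]]'; python3 - <<'E'
from h import *
p,d=read_camera("side"); cv2.imwrite("pics/side7c.png",cv2.resize(p[140:270,220:360],None,fx=4.5,fy=4.5))
E
```

```text
time: 9.12
tool_pos: [0.5776, -0.0967, 0.0291]
tcp_rot: [1.073, 1.293, -1.075]
wrist_force: [-0.3, 0.2, 0.7]
width: 0.843
time: 9.78
tool_pos: [0.5763, -0.0808, 0.0316]
tcp_rot: [1.072, 1.291, -1.071]
wrist_force: [-0.0, -0.2, 0.2]
width: 0.843
```

View pics/side7c.png

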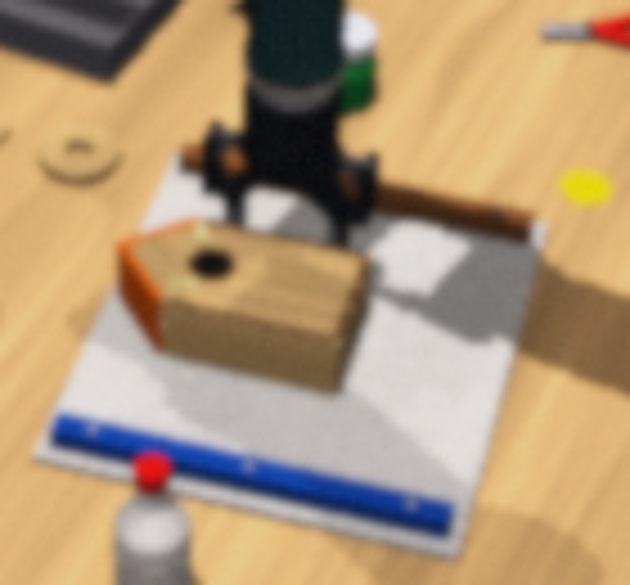

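Both fingers stand behind the right wall, at (235,215) and (342,240), within its length. I'll push towards the fence.

```bash
python3 -m creep '[[40,[-0.2,1,0],0],[40,[-0.2,1,0],0],[40,[-0.4,2,0],0],[40,[-0.4,2,0],0],[40,[-0.4,2,0],0],[40,[-0.4,2,0],0],[40,[-0.4,2,0],0],[40,[-0.4,2,0],0]]'; python3 -m creep '[[40,[-0.4,2,0],0],[40,[-0.4,2,0],0],[40,[-0.4,2,0],0],[40,[-0.4,2,0],0],[40,[-0.4,2,0],0],[40,[-0.4,2,0],0],[40,[-0.4,2,0],0],[40,[-0.4,2,0],0]]'; python3 -m creep '[[40,[-0.4,2,0],0],[40,[-0.4,2,0],0],[40,[-0.4,2,0],0],[40,[-0.4,2,0],0],[40,[-0.4,2,0],0],[40,[-0.4,2,0],0],[40,[-0.4,2,0],0],[40,[-0.4,2,0],0]]'; python3 - <<'E'
from h import *
p,d=read_camera("side"); cv2.imwrite("pics/side8c.png",cv2.resize(p[140:270,220:360],None,fx=4.5,fy=4.5))
p,d=read_camera("top"); cv2.imwrite("pics/top8c.png",cv2.resize(p[140:290,190:340],None,fx=4,fy=4))
E
```

```text
time: 10.5
tool_pos: [0.5734, -0.0672, 0.0311]
tcp_rot: [1.072, 1.291, -1.072]
wrist_force: [0.3, -2.2, -0.9]
width: 0.843
time: 11.17
tool_pos: [0.5701, -0.0509, 0.0312]
tcp_rot: [1.072, 1.291, -1.072]
wrist_force: [0.4, -2.0, -0.4]
width: 0.843
time: 11.83
tool_pos: [0.5669, -0.0349, 0.0312]
tcp_rot: [1.072, 1.291, -1.072]
wrist_force: [-0.0, -1.4, -1.2]
width: 0.847
```

View pics/side8c.png

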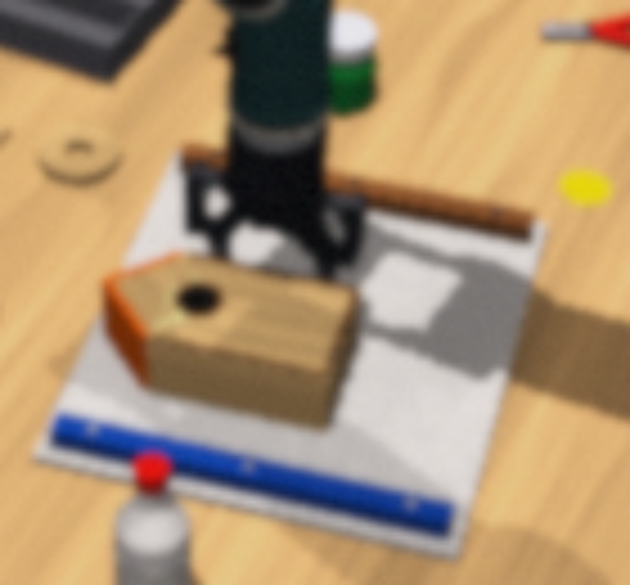

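View pics/top8c.png

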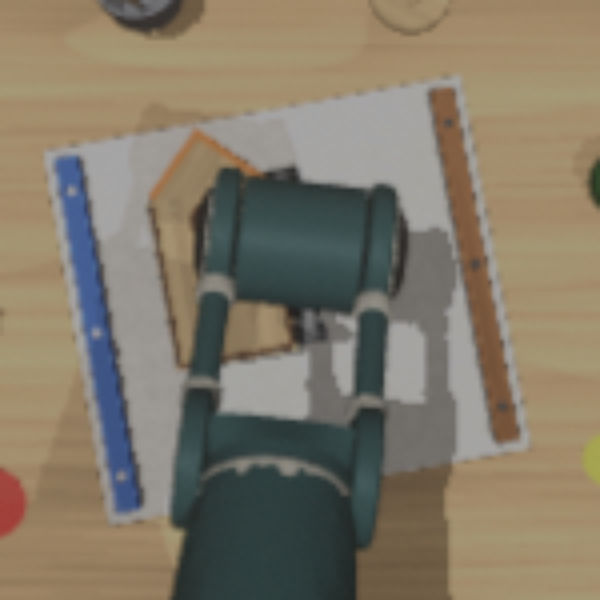

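It slides sideways parallel to the fence under about 2 N. Roughly 50 mm remain, so I'll go on, slower near the end.

```bash
python3 -m creep '[[40,[-0.4,2,0],0],[40,[-0.4,2,0],0],[40,[-0.4,2,0],0],[40,[-0.4,2,0],0],[40,[-0.4,2,0],0],[40,[-0.4,2,0],0],[40,[-0.4,2,0],0],[40,[-0.4,2,0],0]]'; python3 -m creep '[[40,[-0.4,2,0],0],[40,[-0.4,2,0],0],[40,[-0.4,2,0],0],[40,[-0.4,2,0],0],[40,[-0.4,2,0],0],[40,[-0.4,2,0],0],[40,[-0.4,2,0],0],[40,[-0.4,2,0],0]]'; python3 -m creep '[[40,[-0.2,1,0],0],[40,[-0.2,1,0],0],[40,[-0.2,1,0],0],[40,[-0.2,1,0],0],[40,[-0.2,1,0],0],[40,[-0.2,1,0],0],[40,[-0.2,1,0],0],[40,[-0.2,1,0],0]]'; python3 - <<'E'
from h import *
p,d=read_camera("side"); cv2.imwrite("pics/side9c.png",cv2.resize(p[140:270,220:360],None,fx=4.5,fy=4.5))
E
```

```text
time: 12.6
tool_pos: [0.5637, -0.019, 0.0312]
tcp_rot: [1.072, 1.291, -1.072]
wrist_force: [0.3, -2.0, -0.6]
width: 0.842
time: 13.27
tool_pos: [0.5606, -0.003, 0.0312]
tcp_rot: [1.072, 1.291, -1.072]
wrist_force: [0.6, -1.0, -0.1]
width: 0.844
time: 13.93
tool_pos: [0.559, 0.0049, 0.0312]
tcp_rot: [1.072, 1.291, -1.072]
wrist_force: [0.6, -2.4, 0.8]
width: 0.841
```

View pics/side9c.png

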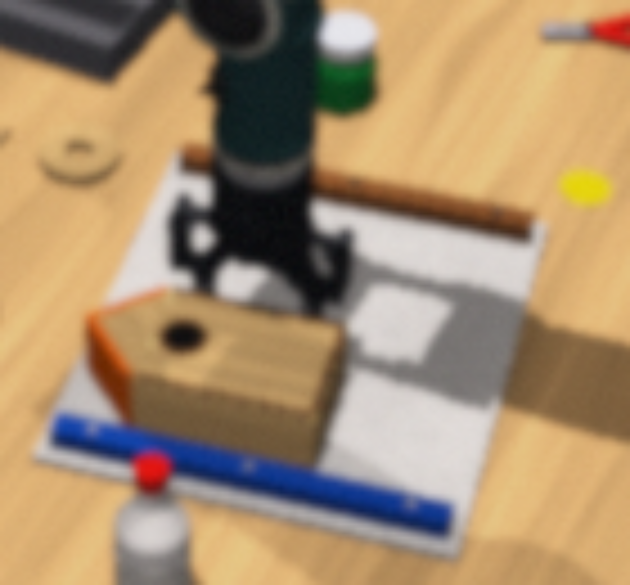

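A gap of about 10 mm remains.

```bash
python3 -m creep '[[40,[-0.2,1,0],0],[40,[-0.2,1,0],0],[40,[-0.2,1,0],0],[40,[-0.2,1,0],0],[40,[-0.2,1,0],0],[40,[-0.2,1,0],0],[40,[0,0,0],0],[40,[0,0,0],0]]'; python3 -m creep '[[40,[-0.1,0.5,0],0],[40,[-0.1,0.5,0],0],[40,[-0.1,0.5,0],0],[40,[-0.1,0.5,0],0],[40,[-0.1,0.5,0],0],[40,[-0.1,0.5,0],0],[40,[0,0,0],0],[40,[0,0,0],0]]'
```

```text
time: 14.65
tool_pos: [0.5577, 0.0111, 0.0312]
tcp_rot: [1.072, 1.291, -1.072]
wrist_force: [0.6, -1.5, 1.7]
width: 0.843
time: 15.32
tool_pos: [0.5571, 0.014, 0.0312]
tcp_rot: [1.072, 1.291, -1.072]
wrist_force: [0.7, -3.2, 1.3]
width: 0.843
```

```bash
python3 -m creep '[[40,[-0.1,0.5,0],0],[40,[-0.1,0.5,0],0],[40,[0,0,0],0],[40,[0,0,0],0],[40,[0,0,0],0],[40,[0,0,0],0],[40,[0,0,0],0],[40,[0,0,0],0]]'; python3 - <<'E'
from h import *
p,d=read_camera("side"); cv2.imwrite("pics/side10c.png",cv2.resize(p[190:270,220:340],None,fx=6,fy=6))
p,d=read_camera("top"); cv2.imwrite("pics/top10c.png",cv2.resize(p[150:290,190:300],None,fx=4.2,fy=4.2))
print(read_state()["wrist_force"])
E
```

```text
time: 15.98
tool_pos: [0.557, 0.0149, 0.0312]
tcp_rot: [1.072, 1.291, -1.072]
wrist_force: [0.9, -2.0, 1.4]
width: 0.845
[ 0.95001623 -1.59296256  1.33361641]
```

View pics/side10c.png

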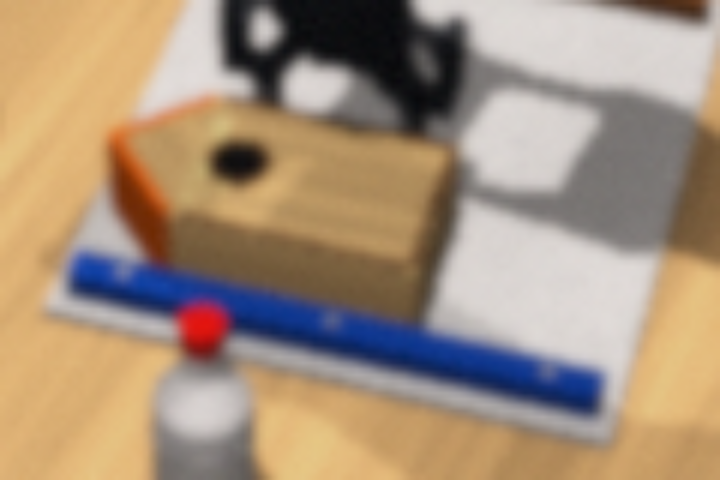

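View pics/top10c.png

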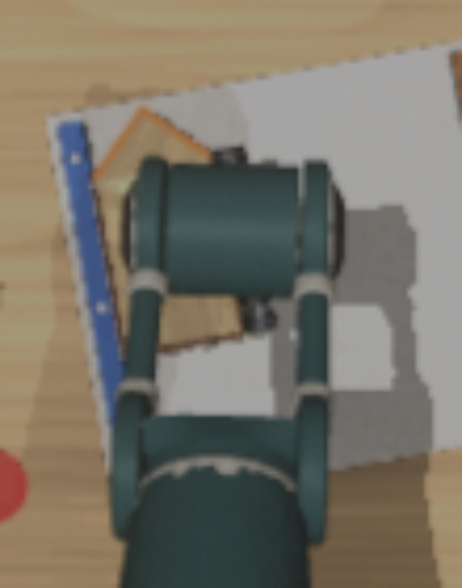

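The house is at or nearly at the fence. I'll press in small steps until the force rises.

```bash
python3 -m creep '[[40,[-0.1,0.5,0],0],[40,[-0.1,0.5,0],0],[40,[-0.1,0.5,0],0],[40,[0,0.3,0],0],[40,[0,0,0],0],[40,[0,0,0],0],[40,[0,0,0],0],[40,[0,0,0],0]]'; python3 -c "
from h import *
s=read_state(); print(s['wrist_force'],s['torque'],s['tool_pos'])"
```

```text
time: 16.75
tool_pos: [0.5566, 0.0167, 0.0312]
tcp_rot: [1.072, 1.291, -1.072]
wrist_force: [0.4, -2.7, 1.4]
width: 0.842
[ 0.3659491  -2.73542366  1.38359159] [-0.37978053 -0.02422335  0.05293265] [0.55662219 0.01670006 0.03117304]
```

```bash
python3 -m creep '[[40,[-0.1,0.5,0],0],[40,[-0.1,0.5,0],0],[40,[0,0.3,0],0],[40,[0,0.3,0],0],[40,[0,0,0],0],[40,[0,0,0],0],[40,[0,0,0],0],[40,[0,0,0],0]]'; python3 -c "
from h import *
s=read_state(); print(s['wrist_force'],s['torque'],s['tool_pos'])"
```

```text
time: 17.42
tool_pos: [0.5568, 0.0168, 0.0313]
tcp_rot: [1.069, 1.29, -1.072]
wrist_force: [1.3, -8.4, 2.1]
width: 0.84
[ 1.31058223 -8.37680179  2.06716293] [-1.2463918  -0.10858719  0.21682756] [0.55677261 0.01684914 0.03125754]
```

```bash
python3 -m creep '[[40,[0,0.4,0],0],[40,[0,0.4,0],0],[40,[0,0,0],0],[40,[0,0,0],0],[40,[0,0,0],0],[40,[0,0,0],0],[40,[0,0,0],0],[40,[0,0,0],0]]'; python3 -c "
from h import *
s=read_state(); print(s['wrist_force'],s['torque'],s['tool_pos']);M=R.from_rotvec(s['tcp_rot']).as_matrix(); print('tool y yaw deg',np.degrees(np.arctan2(M[1,1],M[0,1])))"
```

```text
time: 18.08
tool_pos: [0.5568, 0.0169, 0.0314]
tcp_rot: [1.068, 1.289, -1.072]
wrist_force: [0.6, -11.3, 2.6]
width: 0.843
[  0.61573915 -11.27588702   2.59955668] [-1.59368204 -0.07127311  0.16550619] [0.55678264 0.01685878 0.03138041]
tool y yaw deg 10.678757817175612
```

The house is firmly against the fence at 11 N with a small yaw moment. I'll back straight off, rise and clear the view.

```bash
python3 -m creep '[[40,[0.2,-1,0],0],[40,[0.2,-1,0],0],[40,[0.4,-2,0],0],[40,[0.8,-4,0],0],[40,[1.5,-8,0],0],[40,[1.5,-8,0],0],[40,[1.5,-8,0],0],[40,[0,0,0],0]]'; python3 -m creep '[[40,[0,0,20],0],[40,[0,0,35],0],[40,[0,0,40],0],[40,[0,0,40],0],[40,[0,-20,30],0],[40,[-5,-35,0],0],[40,[-10,-40,0],0],[40,[-10,-40,0],0]]';python3 -m creep '[[40,[-10,-40,0],0],[40,[-10,-40,0],0],[40,[-10,-40,0],0],[40,[-10,-40,0],0],[40,[-10,-40,0],0],[40,[-10,-20,0],0],[40,[0,0,0],0],[40,[0,0,0],0]]'; python3 - <<'E'
from h import *
p,d=read_camera("side"); cv2.imwrite("pics/side11.png",p); cv2.imwrite("pics/side11c.png",cv2.resize(p[190:270,220:340],None,fx=6,fy=6))
p,d=read_camera("top"); np.save("top11.npy",d); cv2.imwrite("pics/top11.png",p); cv2.imwrite("pics/top11c.png",cv2.resize(p[150:290,190:330],None,fx=4,fy=4))
E
```

```text
time: 18.75
tool_pos: [0.563, -0.0145, 0.0312]
tcp_rot: [1.073, 1.29, -1.073]
wrist_force: [-0.3, -0.4, 0.7]
width: 0.842
time: 19.42
tool_pos: [0.538, -0.1491, 0.1978]
tcp_rot: [1.071, 1.289, -1.069]
wrist_force: [0.6, -0.8, -0.8]
width: 0.844
time: 20.08
tool_pos: [0.4767, -0.3691, 0.1959]
tcp_rot: [1.075, 1.29, -1.074]
wrist_force: [-0.3, 0.6, 0.9]
width: 0.841
```

View pics/side11c.png

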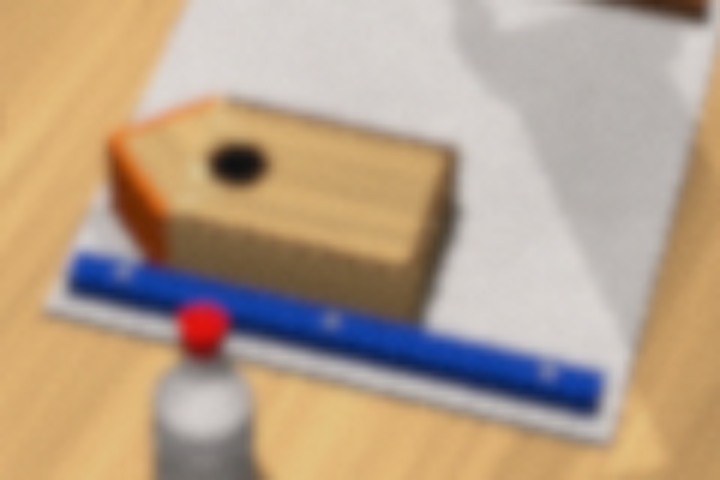

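View pics/top11c.png

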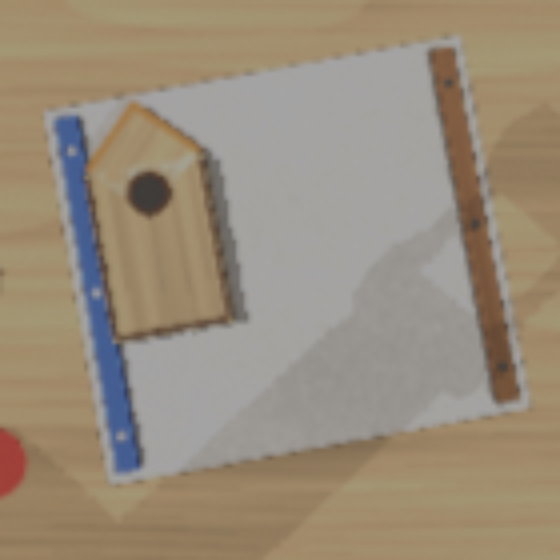

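View pics/top11.png

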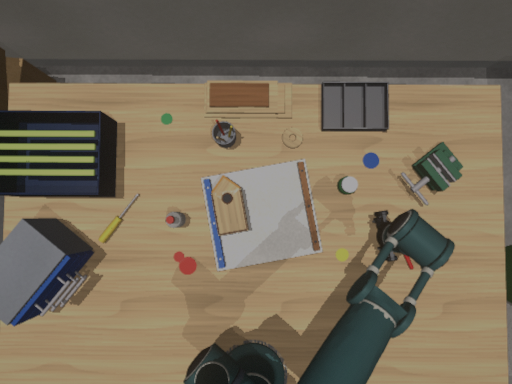

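The house lies on its back, hole up at (149,193) in the crop, with its wall along the fence from (90,165) to (120,338). I'll check this numerically.

```bash
python3 - <<'E'
from h import *
d=np.load("top11.npy"); P=cloud("top",d)
m=(P[...,2]>.050)&(P[...,2]<.09); m[:160]=0;m[260:]=0;m[:,:195]=0;m[:,270:]=0
c=max(cv2.findContours(m.astype(np.uint8),0,cv2.CHAIN_APPROX_NONE)[0],key=cv2.contourArea)
pts=np.array([ray("top",x[0],.069)[:2] for x in c],np.float32)
th=np.radians(10.6); f=np.array([.503,.128]); nn=np.array([-np.sin(th),np.cos(th)]); uu=np.array([np.cos(th),np.sin(th)])
a=np.c_[(pts-f)@uu,(pts-f)@nn]; print(len(pts),a.min(0),a.max(0)); L=a[:,0].min()
for name,fn in(("left",max),("right",min)):
    xs=[];ys=[]
    for lo in np.arange(L+.012,L+.128,.004):
        k=a[(a[:,0]>=lo)&(a[:,0]<lo+.004)]
        if len(k): xs.append(lo+.002); ys.append(fn(k[:,1]))
    pf=np.polyfit(xs,ys,1); r=np.array(ys)-np.polyval(pf,xs); g=abs(r)<.003; pf=np.polyfit(np.array(xs)[g],np.array(ys)[g],1)
    print(name,np.mean(ys),"angle rel. fence deg",np.degrees(np.arctan(pf[0])))
E
```

```text
149 [-0.04387891 -0.10785063] [ 0.1447033  -0.00756572]
left -0.009145193567205032 angle rel. fence deg -0.16761163908185409
right -0.10650511152725153 angle rel. fence deg -0.05021257348397326
```

```bash
python3 -c "
from workcell import *
s=read_state(); print(s['time'],s['wrist_force'],abs(s['joint_vel']).max()); print(finish_job())"
```

```text
20.1833 [-0.6682748   0.34430345  0.82930046] 0.02216693464318446
the job is handed in; nothing more can be done
None
```

The birdhouse is on its back, front and hole facing up, with its side wall flush along the blue fence. I handed the job in at about 20 s.

- **Tipping:** I pushed high on the middle of the front with the shut fingertips, slowly and on an arc about the back lower edge, at about 1 N. It pivoted without sliding and fell onto its back.
- **Sliding:** I opened the fingers, set both tips along the right wall and pushed it about 90 mm sideways at about 2 N. I pressed it against the fence, reaching 11 N, then backed straight off and moved the arm clear.
- **Last checks:** From the top camera's depth image, the side wall's edge is within about 1 mm of the fence's face and 0.2° or less from parallel. The hand was open and clear, and wrist force was back to noise. Nothing around the board looked moved in the last top view. The arm hid part of the pliers there, but the hand stood about 0.2 m above the table.
- **Disagreement:** The house measured about 97 mm wide in that image against the stated 100 mm, which fits the camera's resolution. No check failed.

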